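# Press a finished label holder home behind the shelf lip

## Robot

A 6-joint arm with a two-finger parallel gripper is mounted at the origin on a cart in front of the work surface, level with it; the furniture and walls round the work are solid. World frame = base frame: x ahead of the robot, y to its left, z up, the work surface at z = 0. Lengths are in m, angles in rad, forces in N, time in s.
With the tool pointing down it reaches from about 0.325 to 0.875 m from the base axis. Payload 4.4 kg.
Tool frame: the origin (TCP) lies midway between the tips of the shut fingers; the grasp point (between the pads) lies 19 mm behind it; z points along the fingers, y is the line along which they close (so a half turn about z gives the same grasp; the last joint's range is limited). The gripper opens to 85 mm and grips with 20 to 120 N. Pads are 22 mm wide; open, the fingers measure 114 mm over their backs; the gripper's body (76 mm by 85 mm) begins 54 mm behind the grasp point. The pads swing forward as they close: fully open they stand 13 mm farther back than shut.
Start: joints at [-1.294, 0.207, 1.542, -0, 1.393, -0.15], TCP at [0.239, -0.523, 0.231] pointing down, gripper open.
Joint ranges: [-2.73, 2.73], [-0.86, 2.22], [0.23, 2.46], [-1.11, 4.25], [0.08, 2.63], [-2.82, 2.82]. Speed limits (rad/s): [2.79, 2.79, 3.14, 3.14, 3.14, 3.14].

## Interface

Orientations are given as a unit quaternion [w, x, y, z].
In Python, from station import robot, jaws, kinematics, capture, camera_info gives the robot as it stands. Calls block until the motion is done:
- robot.move_ptp(position, orientation): joint-space move of the TCP to a pose.
- robot.move_linear(position, orientation=None, rate=0.15): straight line of the TCP; orientation=None keeps the orientation; rate is the mean speed in m/s.
- robot.move_j(angles): joint-space move.
- jaws.set_gripper(opening, grip_force=None): finger opening in m; grip_force is the grip in N (None keeps the last); returns when the fingers have stopped.
- robot.hold(seconds).
- kinematics.inverse_kinematics(position, orientation): joint angles nearest the present ones, or None.
- robot.read_state(): the state.
- capture(name): name is "scene" or "top" or "wrist"; returns (picture, depth): 480x640x3 uint8, red, green, blue; 480x640 float32, m along the optical axis (not along the pixel's ray), 0 where there is no reading.
- camera_info(name): a dict with "vfov" (degrees; the focal length in pixels is half the picture's height over the tangent of half this angle, whatever the lens; pixels are square), "cx", "cy" (the principal point, pixels), "R" (3x3) and "t" (3): a world point X has camera coordinates R X + t. Camera axes: x right, y down, z forward; pixel columns grow to the right and rows downward; lengths in m; the calibration is good to about 2 mm. A picture is of the moment at which its call begins: read the wrist's pose just before it. camera_info takes no time and is no camera call; for the wrist camera it gives the pose at the moment of the call.
A pose or a line that the arm cannot do raises robot.IKError and nothing moves.
- robot.finish_job(): hands the job in; it is judged then, once.
The state is a dict: "time_s": time; "joint_positions": joint angles; "joint_velocities": joint speeds; "tau": joint torques, N m; "ee_pos": TCP position; "tool_rot": TCP orientation; "force": force on the tool from outside, world axes, zero at the start; "moment": the same for the moment, N m; "grip_width": finger opening in m; "grasp_force": force on a finger pad.
Only numpy, scipy, OpenCV 4.12 (cv2) and the standard library are available. Lean on these libraries where they do the work, as an engineer would, in place of code of your own. Each camera call takes 0.05 s, during which the arm holds its last target. There are 200 camera calls.

## Task

Pull the sliding jaw of the small vise open by its tab, then lift the finished label holder out and push it down behind the lip of the low shelf's front rail, between the two end stops, upright and with its card facing out over the lip. Press it down against the sprung foot in the rail until it is fully home at the stop, firmly but without forcing it, and finish while still holding it pressed home: do not let go. Leave the things standing about where they are.

Things in the scene. Friction and masses are not known exactly. Their poses are not given: they have to be found in the camera images.
- label_holder: Label holder: loose grey plastic plate, about 80 g, 70 wide (y) x 90 tall (z) x 6 mm thick (x), with a 10 mm thick grip bar along the top 18 mm. Origin: centre of its underside. Blank white card on its front (-x). Lowest 4 mm tapered. A notch 7 mm deep in each side edge, 30 to 38 mm up. Starts upright at the vise's origin and yaw, underside 14 mm above the table, front towards the vise's tab.
- card (a point): Centre of the card on the holder's front face: 3 mm in front (-x) of the holder's mid-plane, 54 mm above its underside.
- vise: Small steel vise, fixed to the table. Origin: on the table under the middle of the part; x points from the finger tab to the fixed jaw. Base 180 x 110 mm, 14 mm thick, from x = -125 to +55 mm. Fixed jaw from x = 3 to 28 mm; jaws 110 mm wide, tops 56 mm above the table.
- vise_jaw (a joint): Opening of the sliding jaw (m): 0 closed on the part, 0.025 fully open; it slides to the vise's -x, needs about 3 N and stays where left. Two pins on it reach through the holder's notches, so the holder cannot be lifted until the jaw is open more than 7 mm. Closed, the jaw block lies from x = -3 to -19 mm in the vise's frame.
- jaw_tab (a point): Middle of the top of the sliding jaw's finger tab, 66 mm above the table: an upright aluminium tab 12 mm thick (vise x) and 32 mm wide (y), standing 40 mm above the carriage plate it is fixed to, on the vise's -x side, 90 mm from the part when closed.
- shelf: Low grey sheet-metal shelf, fixed. Origin: on the table under the middle of its front label slot; x points from the lip back over the board (170 mm wide, x = 12 to 104, top 52 mm above the table). Slot 9 mm wide in x, 79 mm long in y between two dark end stops. Walls upright to 40 mm height, above that flared to a mouth about 25 x 90 mm at 51 mm height.
- slot_mouth (a point): Middle of the slot's mouth, 51 mm above the shelf's origin, level with the flared edge.
- foot (a joint): Travel of the sprung foot in the bottom of the slot (m): 0 up, its top 28 mm above the table; 0.012 pressed down to its hard stop, top 16 mm above the table. It pushes up with 4 N at 0 and 8.5 N at the stop.
- spare_nest: Bystander: brown fixture block with pins, 60 x 90 x 22 mm, loose on the shelf board; leave alone. Origin: centre of its underside.
- pass_stamp: Bystander: black hand stamp, 24 mm across, 60 mm tall, on the table; leave alone. Origin: centre of its underside.
- loupe: Bystander: black eye loupe, 38 mm across, 36 mm tall, on the table; leave alone. Origin: centre of its underside.
Mind the look-alikes: they are no part of the job. Of the things like the label_holder, leave any that is orange; of the rest the larger one is meant.

How it is judged:
By the outcome, as a careful person would: the job done as asked, in the order asked, and still so for the second after the job is handed in, while the arm keeps its last pose, push and grip.
It also fails if it takes over 48 s, if anything falls off the work surface, if the arm or the gripper's body presses on something with over 40 N, if the wrist force passes 120 N, or if a joint passes its speed limit or range.

## Working session

There is one attempt and no reset: what is moved stays moved. The work goes in short steps, each a Python script; the robot and the scene stay as the last script left them, time stands still between calls to the robot, and variables do not carry over. Pictures are saved under pics/ and viewed, at most 10 in all, crops included, and the job is handed in when it is done.

```bash
mkdir -p pics; ls; cat > h.py <<'E'
import numpy as np, cv2
from station import robot, jaws, kinematics, capture, camera_info
def cap(name):
    ci=camera_info(name); im,d=capture(name); return im,d,ci
def cloud(d,ci):
    f=240/np.tan(np.radians(ci["vfov"])/2); v,u=np.mgrid[:480,:640]
    P=np.stack([(u-ci["cx"])/f*d,(v-ci["cy"])/f*d,d],-1)
    X=(P-np.array(ci["t"]))@np.array(ci["R"]); X[d<=0]=np.nan; return X
def save(n,im): cv2.imwrite("pics/"+n+".png",cv2.cvtColor(im,cv2.COLOR_RGB2BGR))
E
python3 - <<'E'
from h import *
for n in("scene","top"):
    im,d,ci=cap(n); save(n,im); np.savez(n+".npz",im=im,d=d,X=cloud(d,ci)); print(n,ci, (d>0).mean())
s=robot.read_state();print(s)
E
```

```text
pics
scene {'vfov': 49.81582390970111, 'cx': 318.20936495946836, 'cy': 238.5129493552615, 'R': array([[-0.64881651, -0.76094335, -0.00153465],
       [-0.37539218,  0.32183022, -0.8691985 ],
       [ 0.66190471, -0.56337424, -0.49446094]]), 't': array([0.39234414, 0.26315134, 0.75686726])} 0.995986328125
top {'vfov': 47.15678445090762, 'cx': 316.55785865612177, 'cy': 234.70602205612025, 'R': array([[ 0.02481126, -0.99887527,  0.04040532],
       [-0.98438479, -0.03145727, -0.17319652],
       [ 0.17427276, -0.03547716, -0.98405812]]), 't': array([0.00503909, 0.54244934, 0.87878379])} 0.9960416666666667
{'time_s': 0.1, 'joint_positions': array([-1.29347103e+00,  2.07377920e-01,  1.54284818e+00, -8.82948034e-06,
        1.39354868e+00, -1.50503806e-01]), 'joint_velocities': array([-0.00085048, -0.00344851, -0.00475986, -0.00072288,  0.00078243,
        0.00066917]), 'tau': array([-4.07269363e-04, -3.84091222e+01, -2.92547411e+01, -2.81540051e-04,
        4.85887882e-03, -2.64632455e-06]), 'ee_pos': array([ 0.23835233, -0.52248432,  0.23019983]), 'tool_rot': array([-1.08859495e-03,  9.77206648e-01,  2.12287484e-01, -7.34747570e-05]), 'force': array([-0.04480956, -0.09548563,  0.01055028]), 'moment': array([ 0.02035638, -0.0248753 , -0.01261592]), 'grasp_force': 0.0, 'grip_width': 0.0854803121903864}
```

View pics/scene.png

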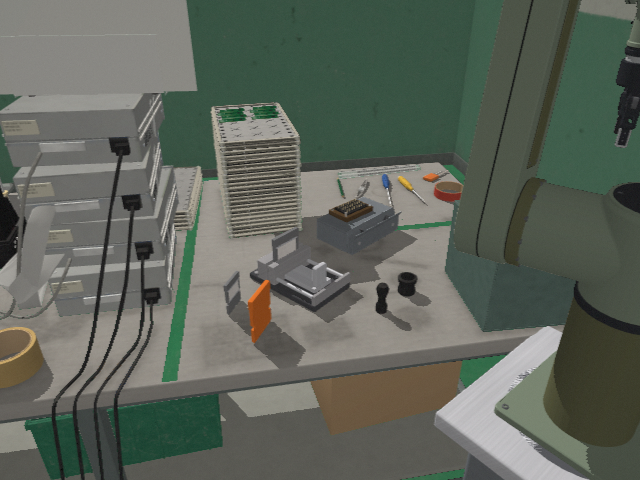

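View pics/top.png

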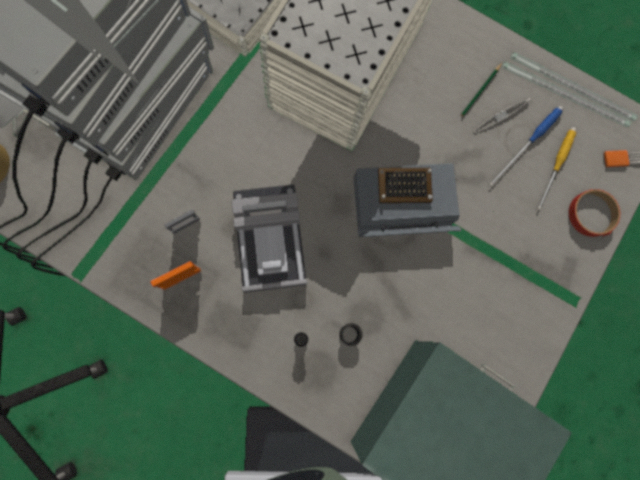

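The scene view shows three label-holder-like plates: grey in the vise at (286,245), small grey at (232,290) and orange at (260,310). I choose the one in the vise, since it is grey and the larger of the two greys. In the top view the vise tab is at (271,266) and the shelf lip at (408,228).

```bash
python3 - <<'E'
from h import *
S=np.load("scene.npz");T=np.load("top.npz")
a=cv2.resize(S["im"][215:315,225:405],None,fx=4.4,fy=4.4*0.65,interpolation=2)
b=cv2.resize(T["im"][155:300,225:475],None,fx=3.15,fy=2.1,interpolation=2)
b=cv2.resize(b,(792,304)); save("crop",np.vstack([a[:286,:792],b])[:600])
def rect(X,m,lab):
    n,l,st,c=cv2.connectedComponentsWithStats(m.astype(np.uint8))
    for i in range(1,n):
        if st[i,4]<12: continue
        P=X[l==i]; r=cv2.minAreaRect((P[:,:2]*1000).astype(np.float32))
        print(lab,"px",c[i].round(),"n",st[i,4],"c",np.round(r[0],1),"size",np.round(r[1],1),"ang",round(r[2],1),"z",np.percentile(P[:,2],[5,50,95]).round(4))
for nm,D in(("S",S),("T",T)):
    X=D["X"]; z=X[...,2]
    m0=(X[...,0]>.3)&(X[...,0]<.85)&(X[...,1]>-.35)&(X[...,1]<.35)
    for lo,hi in((.098,.112),(.060,.075),(.048,.058),(.03,.046)): rect(X,m0&(z>lo)&(z<hi),f"{nm} {lo}")
E
```

```text
S 0.098 px [261. 196.] n 458 c [755.2  40.2] size [179.3  45.4] ang 54.7 z [0.0984 0.1058 0.1105]
S 0.098 px [285. 235.] n 167 c [578.4 108.8] size [12.6 69.1] ang 8.1 z [0.0985 0.1043 0.1066]
S 0.098 px [452. 232.] n 25 c [ 368.  -148.2] size [ 2.9 18.7] ang 53.5 z [0.0984 0.1042 0.1106]
S 0.098 px [166. 248.] n 18 c [671.7 317. ] size [ 1.4 57.7] ang 56.8 z [0.1075 0.1102 0.1114]
S 0.098 px [159. 259.] n 32 c [648.  341.6] size [16.7 11.7] ang 41.0 z [0.0986 0.1091 0.1114]
S 0.06 px [351. 209.] n 508 c [ 631.8 -125.4] size [63.  93.5] ang 3.0 z [0.0617 0.0678 0.0715]
S 0.06 px [264. 211.] n 437 c [755.4  36.7] size [175.9  23.7] ang 63.7 z [0.0607 0.0661 0.0741]
S 0.06 px [171. 245.] n 67 c [764.3 266.2] size [  4.6 132.6] ang 60.6 z [0.0607 0.0627 0.0711]
S 0.06 px [286. 250.] n 170 c [576.1 108.1] size [ 9.2 72.2] ang 6.2 z [0.061  0.0672 0.0742]
S 0.06 px [456. 257.] n 126 c [ 339.  -129.9] size [ 3.2 86.1] ang 56.5 z [0.0602 0.0668 0.074 ]
S 0.06 px [319. 267.] n 89 c [489.3  94.6] size [13.6 31.9] ang 2.7 z [0.0612 0.066  0.0686]
S 0.06 px [166. 275.] n 103 c [657.4 327.4] siz
[... 6320 characters left out ...]
5.8] ang 14.9 z [0.0305 0.0314 0.0334]
T 0.03 px [298. 260.] n 36 c [501.3  50.1] size [29.2  6.4] ang 10.0 z [0.0301 0.0314 0.0332]
T 0.03 px [245. 264.] n 36 c [491.5 140.4] size [22.8  6.1] ang 13.5 z [0.0301 0.0312 0.0331]
T 0.03 px [179. 278.] n 72 c [464.2 246.9] size [ 3.9 68. ] ang 31.3 z [0.0309 0.0383 0.045 ]
T 0.03 px [273. 270.] n 24 c [482.1  92.3] size [ 1.  28.4] ang 9.5 z [0.0305 0.0383 0.0448]
T 0.03 px [272. 283.] n 386 c [465.9  89.5] size [ 32.6 107.3] ang 3.7 z [0.0308 0.036  0.0391]
T 0.03 px [351. 334.] n 197 c [379.1 -40.6] size [36.1 36.7] ang 45.6 z [0.0324 0.0361 0.0387]
T 0.03 px [404. 362.] n 95 c [ 335.6 -129.5] size [ 1.1 83.4] ang 57.1 z [0.0306 0.038  0.045 ]
```

View pics/crop.png

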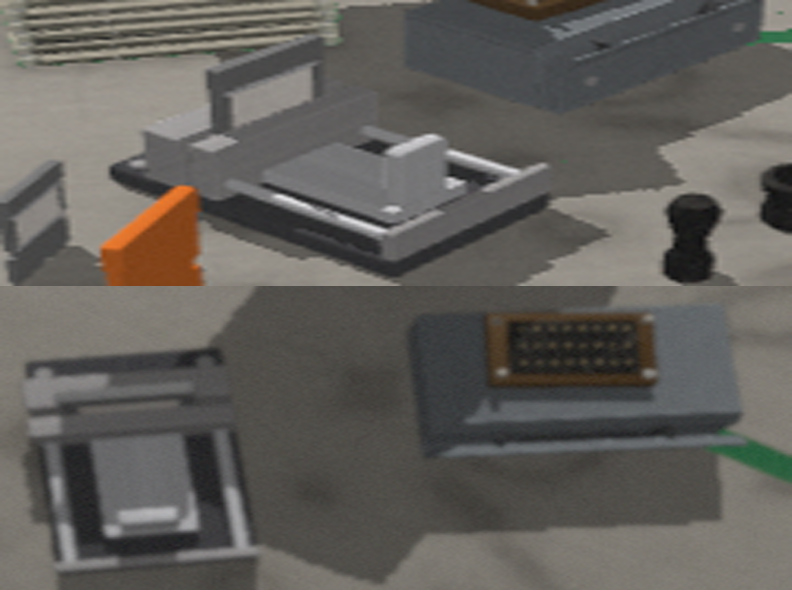

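The crop confirms it. The grey 70 mm plate stands in the vise with its top at 104 mm, the tab is on its -x side at crop (412,165), and the loose grey plate is visibly smaller. The shelf lip runs along the front at crop (580,445). I'll take wrist looks at the shelf and then the vise.

```bash
cat >> h.py <<'E'
def q(yaw_deg):   # tool down, closing axis y along yaw
    t=np.radians(90+yaw_deg)/2; return [0,np.cos(t),np.sin(t),0]
def u(yaw): a=np.radians(yaw); return np.array([np.cos(a),np.sin(a)])
E
python3 - <<'E'
from h import *
ci=camera_info("wrist");s=robot.read_state()
C=-np.array(ci["R"]).T@ci["t"]; print("cam",C-s["ee_pos"],"fwd",ci["R"][2])
for n,p,y in(("w_shelf",[.50,-.13,.26],5.6),("w_vise",[.50,.10,.26],8.5)):
    robot.move_ptp(p,q(y)); robot.hold(.3); im,d,ci=cap("wrist"); save(n,im); np.savez(n+".npz",im=im,d=d,X=cloud(d,ci),R=ci["R"],t=ci["t"],v=ci["vfov"],c=[ci["cx"],ci["cy"]])
    print(n,-np.array(ci["R"]).T@ci["t"],ci["R"][2],ci["vfov"])
s=robot.read_state();print(s["time_s"],s["joint_positions"])
E
python3 -c "
import cv2,numpy as np
cv2.imwrite('pics/ww.png',cv2.resize(np.hstack([cv2.imread('pics/w_shelf.png'),cv2.imread('pics/w_vise.png')]),(800,300)))"
```

```text
cam [0.0599532  0.02816647 0.14395667] fwd [-0.23605968 -0.10597571 -0.96594253]
w_shelf [ 0.4940098  -0.06418737  0.40383535] [ 0.02485261 -0.25809913 -0.96579873] 66.09390128512732
w_vise [0.49114629 0.1649483  0.40387899] [ 0.03776197 -0.2566846  -0.96575724] 66.09390128512732
3.4417 [ 2.57734999e-02  4.50412456e-02  1.66239534e+00 -6.32372085e-05
  1.43422854e+00 -1.20928045e-01]
```

View pics/ww.png

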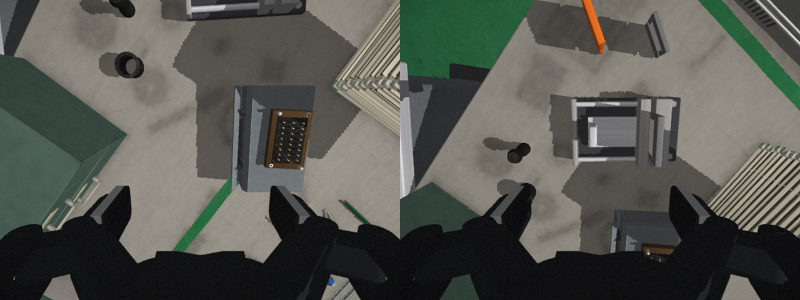

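The wrist shots show the shelf lip with two end-stop marks at left image (240,112) and (240,150), and the vise tab at right image (592,130). I'll measure both from the depth.

```bash
python3 - <<'E'
from h import *
def fr(X,o,y): c=u(y); s=np.array([-c[1],c[0]]); d=X[...,:2]-o; return d@c,d@s,X[...,2]
for nm in("top","w_shelf","scene"):
    X=np.load(nm+".npz")["X"]; o=np.array([.549,-.139]); a,b,z=fr(X,o,5.6)
    m=(a>-.03)&(a<.115)&(abs(b)<.1)
    # yaw and far/side edges of the board
    t=m&(z>.047)&(z<.057)&(a>.018); r=cv2.minAreaRect((X[t][:,:2]*1000).astype(np.float32)); print(nm,"board",r)
    lip=m&(z>.045)&(z<.056)&(a<-.005)
    pa=np.polyfit(b[lip],a[lip],1); print(" lip fit",pa,"a pct",np.percentile(a[lip],[2,50,98]).round(4),"b",np.percentile(b[lip],[.5,99.5]).round(4))
    for y0 in(-.06,-.03,0,.03,.06):
        k=m&(abs(b-y0)<.008); print("  y",y0,[(i,int(1000*np.nanmedian(z[k&(abs(a*1000-i)<1)]))) for i in range(-20,24,2) if (k&(abs(a*1000-i)<1)).any()])
    k=m&(abs(a)<.006); print("  slot along b",[(i,int(1000*np.nanmedian(z[k&(abs(b*1000-i)<1.5)])),int(np.load(nm+".npz")["im"][k&(abs(b*1000-i)<1.5)].mean())) for i in range(-60,61,3) if (k&(abs(b*1000-i)<1.5)).any()])
for nm in("top","w_vise"):
    X=np.load(nm+".npz")["X"]; a,b,z=fr(X,np.array([.577,.1073]),8.5)
    for l,lo,hi,m in(("bar",.098,.112,(abs(a)<.03)&(abs(b)<.06)),("tab",.06,.075,(abs(a+.09)<.03)&(abs(b)<.04)),("bar20",.03,.046,(abs(a+.118)<.012)&(abs(b)<.03))):
        t=m&(z>lo)&(z<hi); r=cv2.minAreaRect((X[t][:,:2]*1000).astype(np.float32)); print(nm,l,r,"a",np.percentile(a[t],[2,50,98]).round(4),"z",np.median(z[t]))
E
```

```text
top board ((615.3965454101562, -133.401611328125), (96.70762634277344, 170.4831085205078), 5.601511001586914)Traceback (most recent call last):
  File "<stdin>", line 9, in <module>
    raise TypeError("expected non-empty vector for x")
TypeError: expected non-empty vector for x
```

```bash
python3 - <<'E'
from h import *
def fr(X,o,y): c=u(y); s=np.array([-c[1],c[0]]); d=X[...,:2]-o; return d@c,d@s,X[...,2]
for nm in("top","w_shelf"):
    D=np.load(nm+".npz");X=D["X"]; o=np.array([.5652,-.1383]); a,b,z=fr(X,o,5.6)
    m=(a>-.03)&(a<.115)&(abs(b)<.1)
    t=m&(z>.047)&(z<.057)&(a>.014); r=cv2.minAreaRect((X[t][:,:2]*1000).astype(np.float32)); print(nm,"board",r,"a",np.percentile(a[t],[.5,99.5]).round(4),"b",np.percentile(b[t],[.5,99.5]).round(4))
    lip=m&(z>.045)&(z<.056)&(a<-.004)
    print(" lip fit",np.polyfit(b[lip],a[lip],1),"a pct",np.percentile(a[lip],[2,50,98]).round(4),"b",np.percentile(b[lip],[.5,99.5]).round(4))
    for y0 in(-.06,-.02,.02,.06):
        k=m&(abs(b-y0)<.008); print("  y",y0,[(i,int(1000*np.nanmedian(z[k&(abs(a*1000-i)<1)]))) for i in range(-20,24,2) if (k&(abs(a*1000-i)<1)).any()])
    k=m&(abs(a)<.006); print("  slot along b",[(i,int(1000*np.nanmedian(z[k&(abs(b*1000-i)<1.5)])),int(D["im"][k&(abs(b*1000-i)<1.5)].mean())) for i in range(-60,61,3) if (k&(abs(b*1000-i)<1.5)).any()])
for nm in("top","w_vise"):
    X=np.load(nm+".npz")["X"]; a,b,z=fr(X,np.array([.577,.1073]),8.5)
    for l,lo,hi,m in(("bar",.098,.112,(abs(a)<.03)&(abs(b)<.06)),("tab",.06,.075,(abs(a+.09)<.03)&(abs(b)<.04)),("bar20",.03,.046,(abs(a+.118)<.012)&(abs(b)<.03))):
        t=m&(z>lo)&(z<hi); r=cv2.minAreaRect((X[t][:,:2]*1000).astype(np.float32)); print(nm,l,r,"a",np.percentile(a[t],[2,50,98]).round(4),"z",np.median(z[t]))
E
```

```text
top board ((623.9472045898438, -132.5621337890625), (90.02458953857422, 170.4838409423828), 5.609494209289551) a [0.0143 0.103 ] b [-0.0841  0.0847]
 lip fit [-0.00114983 -0.01273807] a pct [-0.0162 -0.013  -0.0078] b [-0.0834  0.0843]
  y -0.06 [(-20, 0), (-18, 0), (-16, 3), (-14, 49), (-12, 3), (-10, 22), (-8, 41), (-6, 40), (0, 5), (2, 4), (4, 33), (6, 46), (8, 47), (10, 51), (12, 52), (14, 52), (16, 51), (18, 51), (20, 52), (22, 52)]
  y -0.02 [(-20, 0), (-18, 0), (-16, 2), (-14, 26), (-12, 2), (-10, 44), (-8, 43), (-6, 41), (-4, 29), (-2, 27), (0, 28), (2, 28), (4, 34), (6, 45), (8, 48), (10, 52), (12, 52), (14, 52), (16, 52), (18, 52), (20, 52), (22, 52)]
  y 0.02 [(-20, 0), (-18, 0), (-16, 3), (-14, 49), (-12, 3), (-10, 2), (-8, 43), (-6, 40), (-4, 34), (-2, 29), (0, 27), (2, 27), (4, 35), (6, 46), (8, 49), (10, 52), (12, 53), (14, 52), (16, 52), (18, 52), (20, 53), (22, 52)]
  y 0.06 [(-20, 1), (-18, 1), (-16, 3), (-14, 48), (-12, 3), (-10, 2), (-8, 42), (-6, 42), (-4, 39), (2, 5), (4, 25), (6, 45), (8, 49), (10, 51), (12, 53), (14, 53), (16, 53), (18, 52), (20, 52), (22, 52)
[... 2622 characters left out ...]
8) a [-0.0958 -0.0904 -0.0843] z 0.06639085739796659
top bar20 ((457.1424560546875, 89.77620697021484), (8.334310531616211, 59.12001419067383), 9.009027481079102) a [-0.1251 -0.1215 -0.1172] z 0.03637668649545401
w_vise bar ((578.5721435546875, 109.92552947998047), (10.405044555664062, 69.523681640625), 8.631609916687012) a [-0.003   0.001   0.0065] z 0.10492512190312085
w_vise tab ((490.0245361328125, 96.55731201171875), (11.338154792785645, 31.222177505493164), 7.838413715362549) a [-0.0933 -0.0876 -0.082 ] z 0.06679613347335216
w_vise bar20 ((459.4210510253906, 89.59562683105469), (8.271585464477539, 59.72038269042969), 8.665440559387207) a [-0.1226 -0.1184 -0.1148] z 0.036913936629065225
```

```bash
cat >> h.py <<'E'
VY,SY=8.5,5.6
TAB=np.array([.4892,.0949]); BAR=np.array([.5779,.1086]); SH=np.array([.5656,-.1366])
def P(xy,z): return [float(xy[0]),float(xy[1]),float(z)]
def st(l):
    s=robot.read_state(); print(l,"t",round(s["time_s"],2),"p",np.round(s["ee_pos"],4),"F",np.round(s["force"],1),"M",np.round(s["moment"],2),"w",round(s["grip_width"],4),"gf",round(s["grasp_force"],1)); return s
E
python3 - <<'E'
from h import *
jaws.set_gripper(.045,30)
robot.move_ptp(P(TAB,.14),q(VY)); robot.move_linear(P(TAB,.047),rate=.12); st("down")
jaws.set_gripper(0,30); st("grip")
robot.move_linear(P(TAB-.019*u(VY),.047),rate=.03); st("pulled")
jaws.set_gripper(.04); st("open")
robot.move_linear(P(TAB-.019*u(VY),.16),rate=.2)
im,d,ci=cap("top"); X=cloud(d,ci); save("top2",im)
im2,d2,_=cap("wrist"); save("w2",im2)
z=X[...,2]; m=(X[...,1]>.02)&(X[...,1]<.19)&(X[...,0]>.43)&(X[...,0]<.62)
for l,lo,hi in(("bar",.095,.112),("tab",.06,.072)):
    t=m&(z>lo)&(z<hi); print(l,t.sum(), cv2.minAreaRect((X[t][:,:2]*1000).astype(np.float32)) if t.sum()>4 else 0)
c=cv2.resize(np.hstack([im[150:310,190:350],cv2.resize(im2[60:340,100:640],(308,160))]),None,fx=1.7,fy=1.7); save("c2",c)
E
```

```text
down t 5.39 p [0.4904 0.095  0.048 ] F [ 0.1  0.7 -0.2] M [ 0.   -0.03  0.03] w 0.0448 gf 0.0
grip t 5.78 p [0.4897 0.0949 0.0479] F [-1.8 -0.6  6. ] M [-0.03  0.26  0.16] w 0.0112 gf 34.0
pulled t 6.57 p [0.4708 0.092  0.0479] F [1.8 0.4 6.8] M [ 0.12 -0.3   0.07] w 0.0111 gf 34.1
open t 6.96 p [0.4692 0.092  0.0462] F [ 0.2 -1.2 -0.6] M [-0.03  0.   -0.01] w 0.04 gf 0.0
bar 0 0
tab 1 0
```

View pics/c2.png

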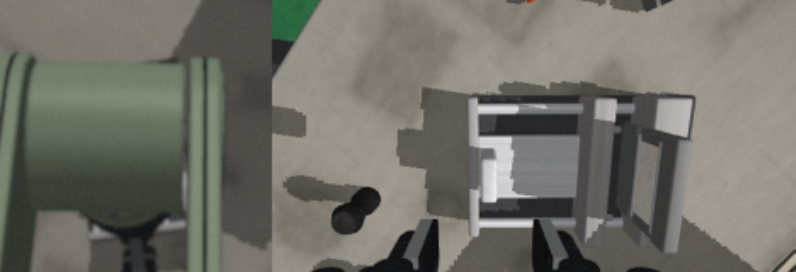

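The jaw is open by about 19 mm. The holder is still standing against the fixed jaw at (665,190). I'll measure its tilt before grasping.

```bash
python3 - <<'E'
from h import *
robot.move_ptp(P(BAR-.1*u(VY),.27),q(VY)); robot.hold(.2)
im,d,ci=cap("wrist"); ims,ds,cs=cap("scene")
for n,dd,c in(("wrist",d,ci),("scene",ds,cs)):
    X=cloud(dd,c); D=X[...,:2]-BAR; a=D@u(VY); b=D@np.array([-u(VY)[1],u(VY)[0]]); z=X[...,2]
    m=(abs(a)<.03)&(abs(b)<.045)
    t=m&(z>.098)&(z<.112)
    if t.sum()>5: print(n,cv2.minAreaRect((X[t][:,:2]*1000).astype(np.float32)),"a",np.percentile(a[t],[2,50,98]),"z",np.percentile(z[t],[50,95]))
    t=m&(abs(b)<.02)&(z>.060)&(z<.085)&(a<.003); 
    if t.sum()>5: print(" card: a vs z",np.polyfit(z[t],a[t],1),"a",np.median(a[t]))
st("")
E
```

```text
wrist ((578.52978515625, 109.717041015625), (10.766706466674805, 69.49121856689453), 8.935955047607422) a [-0.0042968  -0.00040655  0.0053927 ] z [0.10486131 0.1062129 ]
 card: a vs z [-0.01010831 -0.00180683] a -0.0025134051912243027
scene ((578.9384155273438, 108.66706848144531), (12.616929054260254, 71.04997253417969), 7.9072041511535645) a [-0.00493159 -0.00166488  0.00569421] z [0.10390003 0.10639596]
 card: a vs z [ 0.01501652 -0.00280799] a -0.0017712084136649407
 t 8.59 p [0.478  0.0938 0.2682] F [ 0.3 -0.6 -0. ] M [ 0.04  0.01 -0.04] w 0.04 gf 0.0
```

```bash
python3 - <<'E'
from h import *
robot.move_ptp(P(BAR,.17),q(VY)); robot.move_linear(P(BAR,.076),rate=.1); robot.hold(.2); st("at")
jaws.set_gripper(0,60); robot.hold(.2); st("grip")
robot.move_linear(P(BAR,.096),rate=.05); st("20up")
robot.move_linear(P(BAR,.20),rate=.12); st("up")
robot.move_ptp(P(SH,.20),q(SY)); robot.hold(.3); st("over")
for n in("scene","top"):
    im,d,ci=cap(n); np.savez("h_"+n+".npz",im=im,X=cloud(d,ci)); save("h_"+n,im)
im,d,ci=cap("wrist"); np.savez("h_wrist.npz",im=im,X=cloud(d,ci)); save("h_wrist",im)
v=np.array([-u(SY)[1],u(SY)[0]])
for n in("scene","top","wrist"):
    X=np.load(f"h_{n}.npz")["X"]; D=X[...,:2]-SH;a=D@u(SY);b=D@v;z=X[...,2]
    t=(abs(a)<.025)&(abs(b)<.06)&(z>.14)&(z<.208)
    if t.sum()>5: print(n,t.sum(),"a",np.percentile(a[t],[2,50,98]).round(4),"b",np.percentile(b[t],[1,99]).round(4),"z",np.percentile(z[t],[1,99]).round(4)," tilt a/z,a/b,",np.linalg.lstsq(np.c_[z[t],b[t],np.ones(t.sum())],a[t],rcond=None)[0].round(3))
    l=(abs(b)<.09)&(abs(a)<.12)&(z>.049)&(z<.056)&(a>.013)
    if l.sum()>5: print("  board a",np.percentile(a[l],[.5,99.5]).round(4),"b",np.percentile(b[l],[.5,99.5]).round(4))
E
python3 -c "
import cv2,numpy as np
cv2.imwrite('pics/hh.png',np.hstack([cv2.resize(cv2.imread('pics/h_scene.png')[130:330,250:450],(400,400)),cv2.resize(cv2.imread('pics/h_wrist.png'),(400,400))]))"
```

```text
at t 10.51 p [0.5785 0.1086 0.0768] F [ 0.2  0.2 -0.2] M [ 0.03  0.03 -0.02] w 0.0398 gf 0.0
grip t 11.08 p [0.5783 0.1086 0.0764] F [-0.2  0.3  2.3] M [-0.02 -0.04 -0.03] w 0.0091 gf 59.6
20up t 11.63 p [0.578  0.1086 0.0963] F [-0.4  0.6 -0.6] M [-0.    0.01 -0.05] w 0.0091 gf 59.2
up t 12.65 p [0.5771 0.1086 0.1988] F [ 0.2 -0.2 -1. ] M [0.   0.03 0.01] w 0.0088 gf 59.2
over t 13.92 p [ 0.5659 -0.1354  0.2   ] F [ 0.7  0.9 -0.4] M [-0.04 -0.01 -0.02] w 0.0087 gf 59.2
scene 567 a [-0.0076 -0.0016  0.003 ] b [-0.0338  0.037 ] z [0.1412 0.2067]  tilt a/z,a/b, [-0.035  0.015  0.004]
  board a [0.0131 0.1052] b [-0.0859  0.0851]
top 97 a [-0.0058 -0.0044  0.    ] b [0.0217 0.0352] z [0.1445 0.2067]  tilt a/z,a/b, [-0.002  0.26  -0.011]
  board a [0.0133 0.1025] b [-0.0379  0.0831]
wrist 446 a [-0.0102  0.0004  0.0113] b [0.0089 0.0367] z [0.1453 0.2079]  tilt a/z,a/b, [ 0.004  0.011 -0.001]
  board a [0.0133 0.1045] b [-0.0827  0.0849]
```

View pics/hh.png

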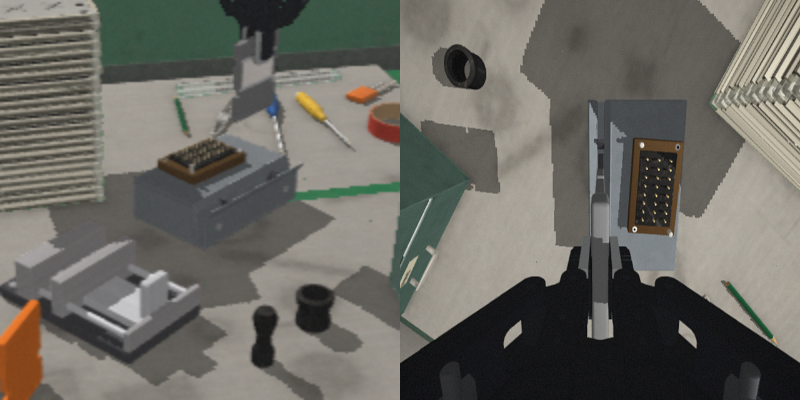

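The holder hangs upright in the grip, card toward -x, directly over the slot (wrist crop (598,200)). Next I descend under force watch.

```bash
python3 - <<'E'
from h import *
robot.move_linear(P(SH,.118),rate=.1); robot.hold(.3); s=st("mouth")
F0=s["force"].copy()
for z in (.110,.105,.100,.096,.093,.090,.087,.084,.082,.081,.080,.079):
    robot.move_linear(P(SH,z),rate=.03); robot.hold(.08); s=st(z)
    if s["force"][2]-F0[2]>14 or np.hypot(*(s["force"]-F0)[:2])>10: print("stop");break
E
```

```text
mouth t 15.33 p [ 0.566  -0.1368  0.1186] F [ 1.  -0.3 -1.5] M [-0.    0.01  0.01] w 0.0091 gf 59.2
0.11 t 15.83 p [ 0.5656 -0.1366  0.1099] F [ 0.  -0.3 -0.5] M [ 0.   -0.01  0.03] w 0.0091 gf 59.2
0.105 t 16.23 p [ 0.5655 -0.1366  0.1049] F [ 0.2  0.1 -0.7] M [ 0.04 -0.   -0.02] w 0.0092 gf 59.2
0.1 t 16.63 p [ 0.5655 -0.1366  0.0999] F [-0.5  0.1 -0.8] M [ 0.06 -0.   -0.01] w 0.0089 gf 59.2
0.096 t 17.0 p [ 0.5655 -0.1366  0.0959] F [-0.5  0.4 -0.4] M [-0.04 -0.   -0.04] w 0.0093 gf 59.2
0.093 t 17.33 p [ 0.5655 -0.1366  0.0929] F [ 0.3 -0.3 -0.5] M [ 0.03 -0.04 -0.03] w 0.0089 gf 59.2
0.09 t 17.67 p [ 0.566  -0.1368  0.0904] F [ 1.4 -0.8  1.5] M [-0.08 -0.17  0.01] w 0.0089 gf 59.6
0.087 t 18.0 p [ 0.5661 -0.1368  0.0875] F [0.2 0.1 4.6] M [-0.03 -0.01  0.04] w 0.0089 gf 60.0
0.084 t 18.33 p [ 0.5661 -0.1368  0.0846] F [-0.  -1.2  5.3] M [-0.03  0.04 -0.05] w 0.009 gf 60.1
0.082 t 18.67 p [ 0.5661 -0.1368  0.0827] F [-0.9 -0.2  6.7] M [-0.02  0.06 -0.04] w 0.009 gf 60.2
0.081 t 19.0 p [ 0.5661 -0.1368  0.0818] F [-0.6 -0.5  6.8] M [ 0.02  0.01 -0.01] w 0.0092 gf 60.3
0.08 t 19.33 p [ 0.5661 -0.1368  0.0809] F [0.3 0.1 6.8] M [-0.01  0.11 -0.05] w 0.0088 gf 60.3
0.079 t 19.67 p [ 0.5662 -0.1368  0.08  ] F [-0.4 -0.8  7.1] M [0.01 0.09 0.  ] w 0.0091 gf 60.4
```

```bash
python3 - <<'E'
from h import *
z=.079
while z>.0725:
    z-=.0005; robot.move_linear(P(SH,z),rate=.02); robot.hold(.1)
    f=[]; 
    for _ in range(4): robot.hold(.03); f.append(robot.read_state()["force"])
    s=st(round(z,4)); f=np.mean(f,0); print("  mean",f.round(1))
    if f[2]>14 or np.hypot(*f[:2])>10: print("stop");break
E
```

```text
0.0785 t 20.15 p [ 0.5662 -0.1368  0.0795] F [-1.1 -0.1  7.2] M [-0.02  0.06  0.01] w 0.0089 gf 60.4
  mean [-0.7 -0.3  7. ]
0.078 t 20.63 p [ 0.5662 -0.1368  0.079 ] F [-0.5  0.2  7. ] M [ 0.01  0.04 -0.01] w 0.0092 gf 60.4
  mean [-0.3  0.3  7.1]
0.0775 t 21.12 p [ 0.5662 -0.1368  0.0786] F [-0.6 -0.1  7.1] M [ 0.09  0.09 -0.05] w 0.009 gf 60.4
  mean [-0.3  0.2  7.3]
0.077 t 21.6 p [ 0.5663 -0.1368  0.0784] F [-0.5 -0.3  7.8] M [0.1  0.18 0.01] w 0.0089 gf 60.6
  mean [-0.6  0.2  8.6]
0.0765 t 22.08 p [ 0.5664 -0.1369  0.0783] F [-1.9  0.7 11.4] M [0.17 0.38 0.01] w 0.0091 gf 61.0
  mean [-1.7  0.5 11.3]
0.076 t 22.57 p [ 0.5665 -0.1369  0.0783] F [-2.7  1.1 13.3] M [ 0.16  0.47 -0.04] w 0.0088 gf 61.3
  mean [-2.6  1.2 12.6]
0.0755 t 23.05 p [ 0.5667 -0.1369  0.0783] F [-2.5  1.  14.9] M [ 0.24  0.68 -0.04] w 0.0089 gf 61.6
  mean [-3.   1.2 15.2]
stop
```

```bash
python3 - <<'E'
from h import *
robot.hold(.8); st("settled")
im,d,ci=cap("scene"); iw,dw,cw=cap("wrist"); X=cloud(d,ci); v=np.array([-u(SY)[1],u(SY)[0]])
D=X[...,:2]-SH;a=D@u(SY);b=D@v;z=X[...,2]
t=(abs(a)<.02)&(abs(b)<.045)&(z>.06)&(z<.085); print("tilt a/z, a/b",np.linalg.lstsq(np.c_[z[t],b[t],np.ones(t.sum())],a[t],rcond=None)[0].round(3),"b",np.percentile(b[t],[1,99]))
save("fin",np.hstack([cv2.resize(im[150:310,250:450],(400,320)),cv2.resize(iw,(400,320))]))
E
```

```text
settled t 23.85 p [ 0.5667 -0.1369  0.0783] F [-2.1  1.3 15.4] M [ 0.22  0.64 -0.02] w 0.0093 gf 61.6
tilt a/z, a/b [-0.085  0.017  0.005] b [-0.03614861  0.03536667]
```

View pics/fin.png

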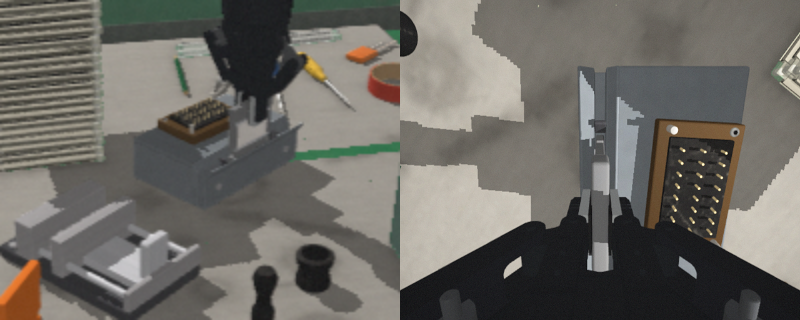

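The holder is in the slot at (250,130), card out over the lip and between the end stops. It sits on the hard stop at a steady 15 N, still gripped, and the bystanders are untouched.

```bash
python3 -c "
from h import *
print(robot.finish_job())"
```

```text
the job is handed in; nothing more can be done
None
```

I opened the vise jaw by its tab, moved the label holder into the shelf slot with its card facing out, and handed the job in at about 24 s with the arm still gripping it and pressing it on the foot's hard stop at about 15 N.

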